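# Gauge the closing gap of a watch-case press

## Task

Check how much gap the watch-case press leaves between its two round dies: pick up the steel taper gauge by its black handle and, keeping it level, slide its blade thin end first, flat and lightly over the lower die and straight in through the open front, until it drags snugly against both dies, without forcing it. Then hold it still at that depth for the reading: finish while still holding it there, and leave the other things on the mat where they are.

Things in the scene. Friction and masses are not known exactly. Their poses are not given: they have to be found in the camera images.
- gauge: Taper gauge, 90 g, flat on the mat: wedge-shaped steel blade in a black handle, undersides flush. Origin: centre of the handle, underside. x axis towards the thin end, z up. Handle 84 long (x -42 to 42), 16 wide, 19 high. Blade x 42 to 127, 14 wide; its top slopes evenly from 8 mm thick at the handle to 2 mm at the thin end (0.7 mm per 10 mm).
- nose (a point): The middle of the thin end of the gauge's blade, on the underside: 127 mm from the handle's centre.
- press: Fixed watch-case press, grey C-frame. Origin: on the die axis, underside (on the mat, 2 mm above the bench). x axis: from the open front into the throat, the way the gauge goes in. Base x -65 to 125, 120 wide, 24 high; column from x 72. Head over x -24 to 114, 52 wide, 153 to 203 high, a brass screw before it to x -40 at 172; lever ball at the side to 285 high.
- lower_die: Lower die, a fixed flat aluminium disc 44 mm across, 12 thick. Origin: centre of its flat top face, 64 mm above the press's origin. Axes as the press. Its front rim is at x -22; behind the dies it is free to x 72.
- ram: Upper die, a flat disc 44 across, 12 thick, right over the lower one, on the locked ram. Origin: centre of its flat underside. Gap to the lower die's top 3.4 to 5.2 mm, unknown; the blade gets snug with its thin end 20 to 45 mm past the front rims, its top on the upper die's front rim. Friction 0.5 to 0.7. Snug: drag 5 to 10 N along a level blade that is not pushed down on the lower die.
- tweezers: Bystander: steel tweezers 125 mm long, lying flat. Origin: its middle, underside.
- driver_a: Bystander: small steel screwdriver, 110 mm long, lying. Origin: middle of its handle, underside.
- driver_b: Bystander: small screwdriver with a brass end, 110 mm long, lying. Origin: middle of its handle, underside.
- loupe: Bystander: black eye loupe, 39 mm across, 30 high. Origin: centre of its underside.
- dish: Bystander: clear dish 72 mm across, 18 high, with a movement in it. Origin: centre of its underside.
- watch_case: Bystander: steel wristwatch head 40 mm across, 10 high. Origin: centre of its underside.
- spare_die: Bystander: spare aluminium die 36 mm across, 24 high with its stub. Origin: centre of its underside.
- movement_holder: Bystander: steel movement holder with a brass movement, 44 x 30 x 15 mm. Origin: centre of its underside.

How it is judged (in metres and radians):
On the way, in this order (a step that is already met when the one before it is completed fails the run):
1. the gauge is lifted off the mat in the fingers (height (world z) of gauge above 0.03 m and contact force between the fingers and gauge above 1 N), for 0.1 s.
2. the thin end is between the dies, 5 mm past their front rim (x of nose in the frame of lower_die above -0.017 m and y of nose in the frame of lower_die between -0.012 and 0.012 m and z of nose in the frame of lower_die between -0.002 and 0.005 m).
At the end, for the whole second after the job is handed in: Blade between the dies: thin end 16 mm or more past their front rim, within 12 mm of their middle line, straight within 0.2 rad, level within 0.03 rad, pressing on upper and lower die with 1 to 25 N each; gauge still and held by the fingers (over 2 N) (contact force between gauge and ram between 1 and 25 N and contact force between gauge and lower_die between 1 and 25 N and x of nose in the frame of lower_die above -0.006 m and y of nose in the frame of lower_die between -0.012 and 0.012 m and angle between the x axis of gauge and the x axis of lower_die, either way round below 0.2 rad and angle between gauge's own z axis and vertical below 0.03 rad and contact force between the fingers and gauge above 2 N and linear speed of gauge below 0.01 m/s); the arm keeps its last pose, push and grip.
It fails at once if the gauge is forced: over 45 N on a die (contact force between gauge and ram above 45 N or contact force between gauge and lower_die above 45 N).
It fails at once if a bystander is moved by more than 20 mm (distance of any of tweezers, driver_a, driver_b, loupe, dish, watch_case, spare_die, movement_holder from where it was at the start of the episode above 0.02 m).
It also fails if it takes over 40 s, if anything falls off the work surface, if the arm or the gripper's body presses on something with over 40 N, if the wrist force passes 120 N, or if a joint passes its speed limit or range.

## Robot

A 6-joint arm with a two-finger parallel gripper is mounted at the origin on the work surface. World frame = base frame: x ahead of the robot, y to its left, z up, the work surface at z = 0. Lengths are in mm, angles in rad, forces in N, time in s.
With the tool pointing down it reaches from about 325 to 775 mm from the base axis. Payload 5.5 kg.
Tool frame: the origin (TCP) lies at the very end of the fingers, on their centre line; the grasp point (between the pads) lies 19 mm behind it (bot.tcp_to_grasp is the distance from the TCP to the grasp point, in mm); z points along the fingers, y is the line along which they close (so a half turn about z gives the same grasp; the last joint's range is limited). The gripper opens to 88 mm and grips with 3 to 60 N. Pads are 20 mm wide; open, the fingers measure 115 mm over their backs; the gripper's body (75 mm by 178 mm) begins 61 mm behind the grasp point.
Start: joints at [-1.347, 0.091, 1.231, -0, 1.82, -0.057], TCP at [166.274, -576.515, 222.631] pointing down, gripper open.
Joint ranges: [-2.87, 2.87], [-0.86, 2.18], [0.17, 2.46], [-1.51, 4.65], [0.06, 2.69], [-2.65, 2.65]. Speed limits (rad/s): [2.57, 2.57, 3.01, 3.14, 3.14, 3.14].

## Interface

Orientations are given as a unit quaternion [x, y, z, w].
In Python, from workcell import monitor, vision, ticket, bot gives the robot as it stands.
- The arm moves only by the tool carry_out, never from a script. Its argument "motion" is text: rows parted by semicolons, each of 7 numbers parted by spaces: the opening, from 0 (shut) to 1 (fully open), then the shift along the tool's x, y, z in units of 40 cm (1.0 is 40 cm), then the turn, a rotation vector about the tool's x, y, z in units of 120 degrees (1.0 is 120 degrees). A call has 1 to 20 rows; each row is the pose to reach, as a shift and turn from the pose commanded when the call began, along the tool's axes at that moment; what a row does not reach only later rows make up. A row lasts 1/12 s, in which the tool goes at most 41.7 mm and 7.16 degrees, less where a joint would pass 70% of its speed; a pose out of reach is approached as far as the arm can. A call with a number of a shift or a turn outside -1 to 1 is refused whole. A call with a gripper value outside its range is refused whole. The fingers move at their own pace and stop on an object; "grip_force" is the grip in N (left out, the last holds). Time passes only in rows, so rows that repeat a pose let the fingers close. It gives the time, the measured TCP pose, the force, the opening and the grip force at its end, in the units of the state.
- monitor.read_state(): the state, without advancing time (a new reading comes with each control period).
- vision.capture(name): name is "scene" or "top" or "wrist"; returns a dict with "img" (400x640x3 uint8, blue, green, red), "vertical_fov" (degrees; the focal length in pixels is half the picture's height over the tangent of half this angle, whatever the lens; pixels are square), "cx", "cy" (the principal point, pixels), "camera_from_world" (4x4, takes a point from world to camera coordinates). Camera axes: x right, y down, z forward; pixel columns grow to the right and rows downward; lengths in mm; the calibration is good to about 2 mm. A picture is of the moment at which its call begins. There is no depth.
- ticket.hand_in(): hands the job in; it is judged then, once.
The state is a dict: "clock": time; "q": joint angles; "dq": joint speeds; "effort": joint torques, N m; "ee_pos": TCP position; "tcp_rot": TCP orientation; "wrist_force": force on the tool from outside, world axes, zero at the start; "wrist_torque": the same for the moment, N m; "gripper_width": finger opening in mm; "grasp_force": force on a finger pad.
Only numpy, scipy, OpenCV 4.12 (cv2) and the standard library are available. Lean on these libraries where they do the work, as an engineer would, in place of code of your own. Each camera call takes 0.05 s, during which the arm holds its last target. There are 200 camera calls.

## Working session

There is one attempt and no reset: what is moved stays moved. The work goes in short steps, Python scripts to look and compute and a tool call to move; the robot and the scene stay as the last step left them, time stands still between calls to the robot, and variables do not carry over. Pictures are saved under pics/ and viewed, at most 10 in all, crops included, and the job is handed in when it is done.

Besides the shell and the picture viewer there is one more tool, called after "Emit:" as a command line: name --argument value ..., lists and objects as JSON in quotes. carry_out: Moves the arm, as the interface text tells. Shifts and turns lie within -1 to 1; 1 stands for 40 cm of shift or 120 degrees of turn. Its arguments: {"type":"object","properties":{"motion":{"type":"string"},"grip_force":{"type":"number"}},"required":["motion"]}

```bash
mkdir -p pics; cat > h.py <<'E'
import numpy as np, cv2
from workcell import monitor, vision, ticket, bot
def cap(n):
    c=vision.capture(n); c['f']=200/np.tan(np.radians(c['vertical_fov'])/2); return c
def ray(c,u,v):
    T=np.array(c['camera_from_world']); R=T[:3,:3]; o=-R.T@T[:3,3]
    d=R.T@np.array([(u-c['cx'])/c['f'],(v-c['cy'])/c['f'],1]); return o,d
def onz(c,u,v,z):
    o,d=ray(c,u,v); return o+d*(z-o[2])/d[2]
def proj(c,p):
    T=np.array(c['camera_from_world']); q=T[:3,:3]@np.array(p)+T[:3,3]; return c['cx']+c['f']*q[0]/q[2], c['cy']+c['f']*q[1]/q[2]
E
python3 - <<'E'
from h import *
for n in ('scene','top'):
    c=cap(n); cv2.imwrite(f'pics/{n}0.png',c['img']); T=np.array(c['camera_from_world']); print(n,(-T[:3,:3].T@T[:3,3]).round(),c['f'],c['cx'],c['cy'])
s=monitor.read_state(); print(s)
E
```

```text
scene [1349.  137.  657.] 416.86718860194554 318.0156636206439 197.08539236851303
top [ 461.  -16. 1023.] 360.83946089200003 319.3255045060951 195.76856117593843
{'clock': 0.1, 'q': array([-1.34669855e+00,  9.17528524e-02,  1.23173853e+00, -2.10128831e-05,
        1.81980854e+00, -5.66692127e-02]), 'dq': array([-0.00031247, -0.00212172, -0.00217808, -0.00132281,  0.00140133,
        0.00098741]), 'effort': array([ 1.71085700e-03, -4.47855949e+01, -4.07570708e+01,  6.99044368e-02,
        2.84128479e-02, -1.06572393e-04]), 'ee_pos': array([ 166.20586699, -576.24467802,  221.65355773]), 'tcp_rot': array([ 9.90162410e-01,  1.39920240e-01, -8.15268954e-05, -8.49793606e-04]), 'wrist_force': array([-0.02414379,  0.1751186 ,  1.33695975]), 'wrist_torque': array([0.04040863, 0.00505524, 0.00287739]), 'grasp_force': 0.0, 'gripper_width': 88.16547457732534}
```

View pics/scene0.png

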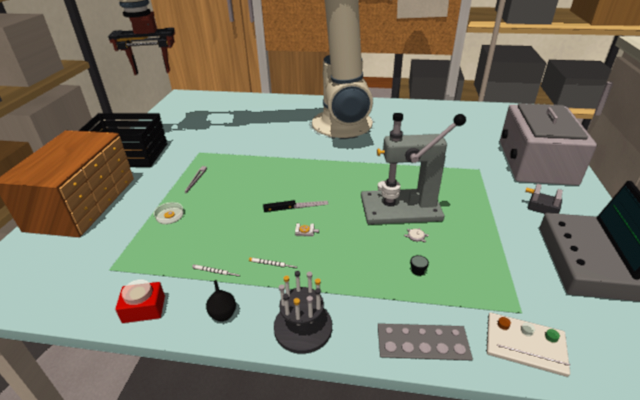

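View pics/top0.png

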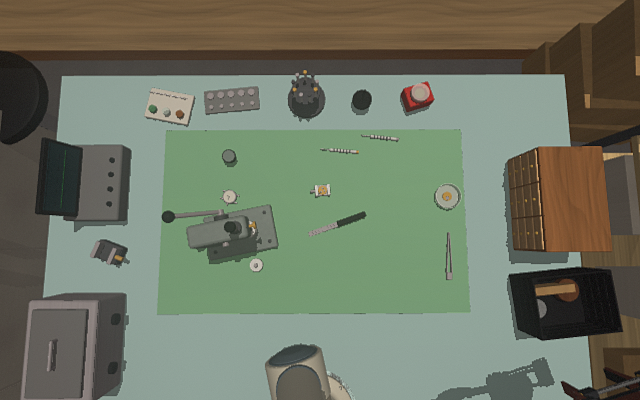

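The scene view shows the gauge mid-mat (handle at 280,207; blade to 327,203) and the press with its open front facing it. In the top view the handle ends at (366,214), the thin end is at (310,234), and the press front edge runs from (270,206) to (277,246). Next I'll measure both.

```bash
python3 - <<'E'
from h import *
c=cap('top'); im=c['img']
hsv=cv2.cvtColor(im,cv2.COLOR_BGR2HSV)
sub=np.zeros(im.shape[:2],np.uint8); sub[205:242,300:375]=1
dark=((hsv[...,2]<60)&(sub>0)).astype(np.uint8)
non=(((hsv[...,1]<60)|(hsv[...,2]<60))&(sub>0)).astype(np.uint8)
for nm,m,z in (('handle',dark,18),('all',non,10)):
    k=max(cv2.findContours(m,0,1)[0],key=cv2.contourArea); r=cv2.minAreaRect(k); b=cv2.boxPoints(r)
    P=np.array([onz(c,*p,z)[:2] for p in b]); print(nm,r,onz(c,*r[0],z).round(1),'\n',P.round(1),np.linalg.norm(P-np.roll(P,1,0),axis=1).round(1))
cr=cv2.resize(im[185:285,155:285],None,fx=6,fy=6,interpolation=cv2.INTER_CUBIC); cv2.imwrite('pics/press.png',cr)
E
```

```text
handle ((357.6695251464844, 218.08798217773438), (3.0790724754333496, 16.115997314453125), 58.392494201660156) [ 518.7 -123.9   18. ] 
 [[ 510.7 -102.4]
 [ 534.  -141. ]
 [ 526.7 -145.4]
 [ 503.3 -106.8]] [ 8.5 45.2  8.5 45.1]
all ((336.63079833984375, 223.95387268066406), (7.322041988372803, 60.79513931274414), 70.55996704101562) [503.  -65.5  10. ] 
 [[ 484.7   18.3]
 [ 540.7 -143.2]
 [ 521.2 -149.6]
 [ 465.5   11.5]] [ 20.4 170.8  20.5 170.5]
```

View pics/press.png

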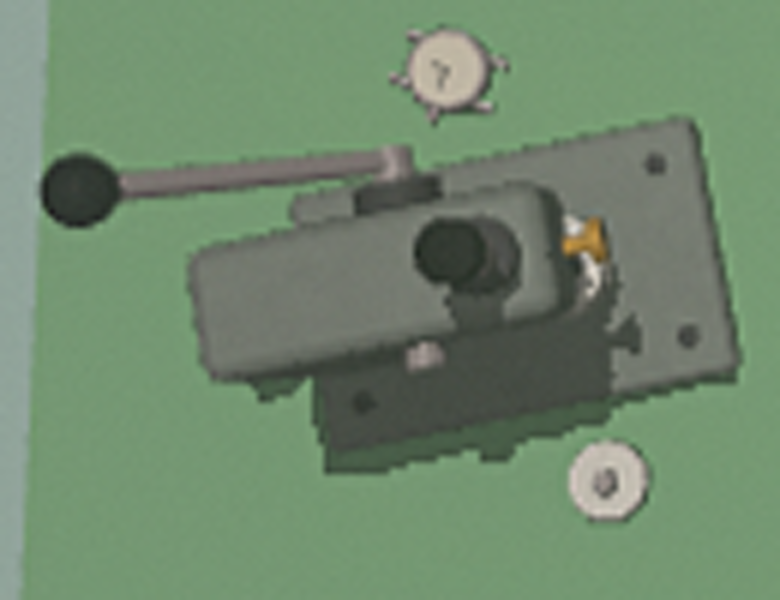

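The crop shows the press base corners at crop (690,118), (738,370) and (327,455), and the brass screw at (590,240). The spare die is beside the base at (608,480).

```bash
cat >> h.py <<'E'
from scipy.spatial.transform import Rotation as R_
def mv(p,yaw):
    "tool down, tool x at world yaw (deg): units of shift and turn from present"
    s=monitor.read_state(); R=R_.from_quat(s['tcp_rot'])
    y=np.radians(yaw); D=R_.from_matrix(np.array([[np.cos(y),np.sin(y),0],[np.sin(y),-np.cos(y),0],[0,0,-1]]))
    print('shift',(R.inv().apply(np.array(p)-s['ee_pos'])/400).round(4),'turn',((R.inv()*D).as_rotvec()/np.radians(120)).round(4))
E
python3 - <<'E'
from h import *
c=cap('top')
P=[onz(c,155+u/6,185+v/6,26)[:2] for u,v in ((690,118),(738,370),(327,455))]
P=np.array(P); print(P.round(1)); a,b,d=P
print('width',np.linalg.norm(b-a),'len',np.linalg.norm(d-b))
e=d-b; yaw=np.arctan2(e[1],e[0]); f=b-a; yaw2=np.arctan2(f[1],f[0]); print(np.degrees([yaw,yaw2]))
x=e/np.linalg.norm(e); print('press origin',(a+b)/2+65*x)
mv([341,-341,222],60); mv([517,-107,200],109.1)
E
```

```text
[[556.5 119.7]
 [441.   96.4]
 [403.6 282.7]]
width 117.87232364001882 len 189.92908368794943
[ 101.34068224 -168.62633196]
press origin [485.98909622 171.79134636]
shift [ 5.828e-01 -4.442e-01  4.000e-04] turn [-5.000e-04 -2.000e-04 -3.659e-01]
shift [ 1.1677 -0.8843  0.056 ] turn [-4.000e-04 -5.000e-04 -7.751e-01]
```

Emit:
carry_out --motion "1 0.583 -0.444 0 0 0 -0.366;1 0.583 -0.444 0 0 0 -0.366;1 0.583 -0.444 0 0 0 -0.366;1 0.583 -0.444 0 0 0 -0.366;1 0.583 -0.444 0 0 0 -0.366;1 0.583 -0.444 0 0 0 -0.366;1 0.583 -0.444 0 0 0 -0.366;1 0.583 -0.444 0 0 0 -0.366"

```text
clock: 0.87
ee_pos: [344.6, -336.2, 223.1]
tcp_rot: [0.864, 0.504, 0.001, -0.0]
wrist_force: [1.2, -0.1, 0.0]
gripper_width: 87.8
grasp_force: 0.0
```

```bash
python3 - <<'E'
from h import *
print(monitor.read_state()['ee_pos']); mv([517,-107,200],109.1)
E
```

```text
[ 344.58780538 -336.24891062  223.11623287]
shift [0.711  0.0924 0.0598] turn [ 0.0011 -0.0009 -0.4053]
```

Emit:
carry_out --motion "1 0.711 0.092 0.06 0 0 -0.405;1 0.711 0.092 0.06 0 0 -0.405;1 0.711 0.092 0.06 0 0 -0.405;1 0.711 0.092 0.06 0 0 -0.405;1 0.711 0.092 0.06 0 0 -0.405;1 0.711 0.092 0.06 0 0 -0.405;1 0.711 0.092 0.06 0 0 -0.405;1 0.711 0.092 0.06 0 0 -0.405;1 0.711 0.092 0.06 0 0 -0.405;1 0.711 0.092 0.06 0 0 -0.405"

```text
clock: 1.7
ee_pos: [514.8, -114.0, 198.4]
tcp_rot: [0.584, 0.812, -0.0, -0.0]
wrist_force: [-0.1, 0.4, 0.3]
gripper_width: 87.8
grasp_force: 0.0
```

```bash
python3 - <<'E'
from h import *
c=cap('wrist'); cv2.imwrite('pics/w1.png',c['img'])
T=np.array(c['camera_from_world']); print(monitor.read_state()['ee_pos'],(-T[:3,:3].T@T[:3,3]).round(),c['f'],T[2,:3].round(2))
print(proj(c,[517,-107,21]),proj(c,[475,15,2]))
E
```

```text
[ 514.69129078 -114.47892525  198.73569949] [492. -49. 359.] 337.70901119595135 [ 0.08 -0.24 -0.97]
(np.float64(323.15269048087316), np.float64(168.0147999839399)) (np.float64(322.3725990254242), np.float64(33.70858423939086))
```

View pics/w1.png

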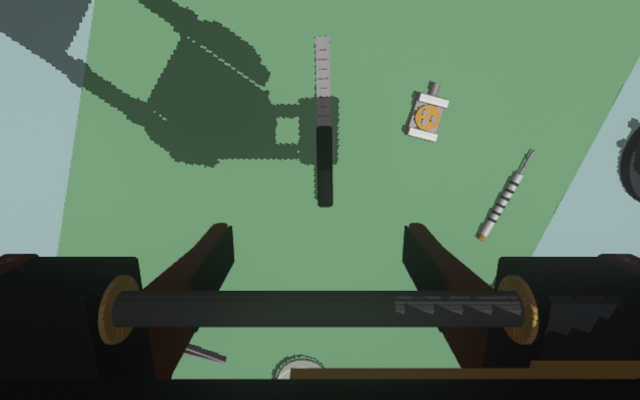

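The wrist view shows the handle at columns 317–332, rows 126–207, and the thin end at (322.5,37), within 3 px of the prediction. I'll refine from these.

```bash
python3 - <<'E'
from h import *
c=cap('wrist'); im=c['img']; h=cv2.cvtColor(im,cv2.COLOR_BGR2HSV)
m=(((h[...,1]<75)|(h[...,2]<45))).astype(np.uint8)
for r in (42,60,80,135,150,165,180,195):
    xs=np.where(m[r,305:345])[0]+305; 
    if len(xs): print(r,xs.min(),xs.max()+1,[onz(c,u,r+.5,21 if r>126 else 2+2+6*(r-37)/90)[:2].round(1) for u in (xs.min(),xs.max()+1)])
print('nose',onz(c,322.5,37,2),'hfront',onz(c,324,126.5,21))
mv([517,-107,200],109.1)
E
```

```text
42 305 345 [array([461.7,   1.3]), array([498.6,  13.7])]
60 305 345 [array([466.8, -14.4]), array([504.1,  -2. ])]
80 305 345 [array([472.6, -32.3]), array([510.3, -19.7])]
135 305 345 [array([489.4, -82.3]), array([527. , -69.7])]
150 305 345 [array([494. , -96.5]), array([532. , -83.7])]
165 305 345 [array([ 498.7, -111. ]), array([537.2, -98.1])]
180 305 345 [array([ 503.5, -125.8]), array([ 542.4, -112.8])]
195 305 345 [array([ 508.4, -141. ]), array([ 547.8, -127.8])]
nose [476.14183274  11.78668672   2.        ] hfront [504.44161097 -68.00546729  21.        ]
shift [ 0.0164  0.0118 -0.0028] turn [-0.      0.0003 -0.0055]
```

Emit:
carry_out --motion "1 0.014 0.0145 0.1 0 0 -0.009;1 0.014 0.0145 0.2 0 0 -0.009;1 0.014 0.0145 0.3 0 0 -0.009;1 0.014 0.0145 0.4 0 0 -0.009;1 0.014 0.0145 0.46 0 0 -0.009;1 0.014 0.0145 0.483 0 0 -0.009;1 0.014 0.0145 0.483 0 0 -0.009;1 0.014 0.0145 0.483 0 0 -0.009"

```text
clock: 2.47
ee_pos: [518.8, -107.6, 6.3]
tcp_rot: [0.577, 0.817, 0.0, 0.0]
wrist_force: [0.7, -0.5, 0.6]
gripper_width: 87.7
grasp_force: 0.0
```

```bash
python3 - <<'E'
from h import *
print(monitor.read_state()); mv([518.4,-107.6,4.5],109.5)
c=cap('wrist'); cv2.imwrite('pics/w2.png',c['img'])
E
```

```text
{'clock': 2.4667, 'q': array([-2.68536189e-01, -2.97774057e-02,  1.74068528e+00, -1.68403708e-04,
        1.42968292e+00, -6.09555420e-01]), 'dq': array([ 0.00611309, -0.00486038, -0.01632013,  0.00033902, -0.00490213,
        0.00091463]), 'effort': array([ 9.91851906e-02, -3.65741158e+01, -3.76735103e+01,  5.92386676e-02,
        1.47849047e-01, -8.18136527e-03]), 'ee_pos': array([ 518.80624393, -107.56314216,    6.34406382]), 'tcp_rot': array([5.76857774e-01, 8.16844447e-01, 9.16309234e-05, 4.99487188e-04]), 'wrist_force': array([ 0.74016442, -0.47661356,  0.60863015]), 'wrist_torque': array([-0.03166881, -0.06538432,  0.00631643]), 'grasp_force': 0.0, 'gripper_width': 87.66478082988458}
shift [ 0.0003 -0.001   0.0046] turn [0.0003 0.0003 0.0003]
```

View pics/w2.png

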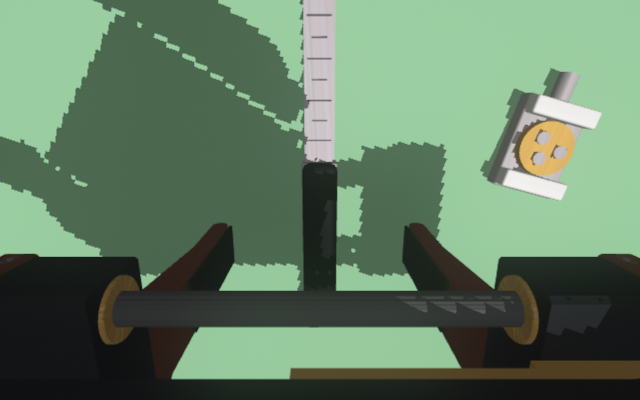

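The handle is centred between the fingers (columns 303–337, fingers at 233 and 403). Closing.

Emit:
carry_out --motion "1 0 0 0.004 0 0 0;0.1 0 0 0.004 0 0 0;0 0 0 0.004 0 0 0;0 0 0 0.004 0 0 0;0 0 0 0.004 0 0 0;0 0 0 0.004 0 0 0;0 0 0 0.004 0 0 0;0 0 0 0.004 0 0 0;0 0 0 0.004 0 0 0;0 0 0 0.004 0 0 0" --grip_force 25

```text
clock: 3.35
ee_pos: [518.9, -106.2, 3.8]
tcp_rot: [0.576, 0.818, -0.0, 0.0]
wrist_force: [-0.6, 0.4, -0.4]
gripper_width: 31.3
grasp_force: 0.0
```

Emit:
carry_out --motion "0 0 0 0 0 0 0;0 0 0 0 0 0 0;0 0 0 0 0 0 0;0 0 0 0 0 0 0;0 0 0 0 0 0 0;0 0 0 0 0 0 0"

```text
clock: 3.85
ee_pos: [518.9, -106.1, 3.8]
tcp_rot: [0.576, 0.818, 0.0, -0.0]
wrist_force: [0.2, 0.7, -0.2]
gripper_width: 15.9
grasp_force: 25.0
```

```bash
python3 - <<'E'
from h import *
mv([525.6,-26.3,120],101.3)
E
```

```text
shift [ 0.1823  0.0831 -0.2904] turn [-0.     -0.      0.0699]
```

Emit:
carry_out --motion "0 0 0 -0.04 0 0 0;0 0 0 -0.1 0 0 0;0 0 0 -0.18 0 0 0.02;0 0.04 0.02 -0.25 0 0 0.04;0 0.1 0.045 -0.29 0 0 0.07;0 0.15 0.07 -0.29 0 0 0.07;0 0.182 0.083 -0.29 0 0 0.07;0 0.182 0.083 -0.29 0 0 0.07;0 0.182 0.083 -0.29 0 0 0.07;0 0.182 0.083 -0.29 0 0 0.07"

```text
clock: 4.68
ee_pos: [525.4, -26.9, 119.4]
tcp_rot: [0.634, 0.773, -0.0, -0.0]
wrist_force: [0.1, -0.7, -0.9]
gripper_width: 15.8
grasp_force: 25.0
```

```bash
python3 - <<'E'
from h import *
s=monitor.read_state(); print(s['ee_pos'],s['grasp_force'],s['wrist_force'],s['wrist_torque'])
c=cap('wrist'); cv2.imwrite('pics/w3.png',c['img']); d=cap('scene')
T=np.array(c['camera_from_world']); print((-T[:3,:3].T@T[:3,3]).round())
cv2.imwrite('pics/s3.png',cv2.resize(d['img'][95:245,260:480],None,fx=3.6,fy=3.6,interpolation=cv2.INTER_CUBIC))
a=np.radians(101.34); 
for p in ((-22,0,64),(0,22,64),(0,-22,64),(-40,0,172),(-65,60,24),(-65,-60,24)):
    w=[486+p[0]*np.cos(a)-p[1]*np.sin(a),171.8+p[0]*np.sin(a)+p[1]*np.cos(a),p[2]+2]; print(p,np.round(proj(c,w)),np.round(proj(d,w)))
E
```

```text
[525.37352025 -26.93182929 119.42265575] 24.999470114707947 [ 0.09500299 -0.67731121 -0.89755937] [-0.05432981 -0.10853641  0.01806504]
[511.  41. 280.]
(-22, 0, 64) [ 320. -115.] [381. 188.]
(0, 22, 64) [ 277. -166.] [388. 183.]
(0, -22, 64) [ 363. -166.] [391. 193.]
(-40, 0, 172) [ 323. -312.] [376. 150.]
(-65, 60, 24) [231.  -1.] [360. 189.]
(-65, -60, 24) [409.  -1.] [366. 217.]
```

View pics/w3.png

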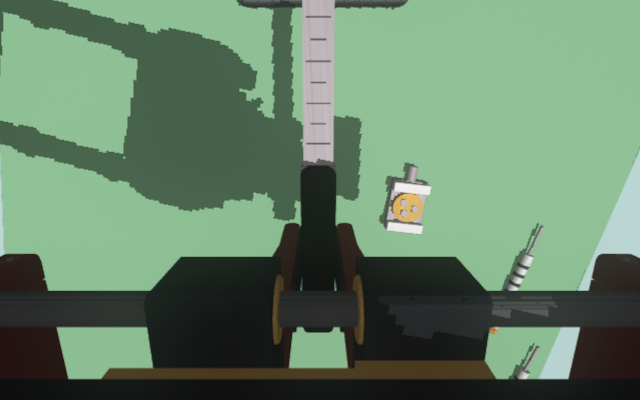

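View pics/s3.png

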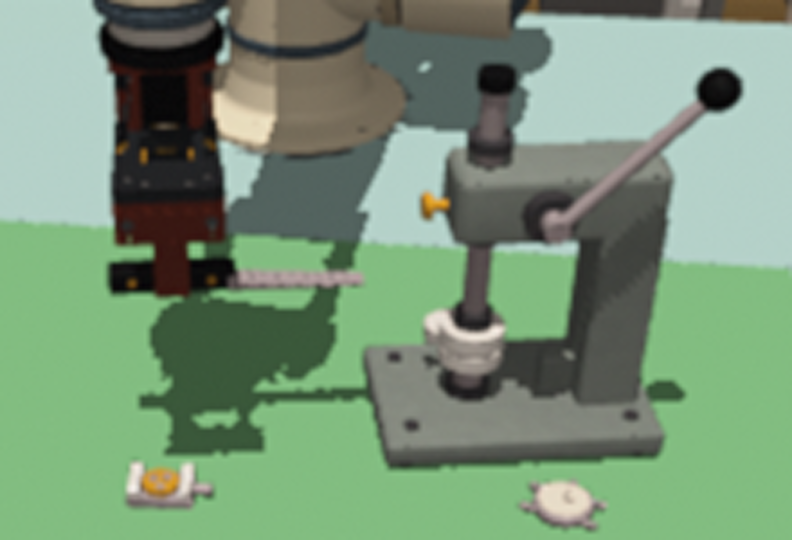

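The wrist view shows the blade axis at column 318 and the base front edge at rows 0–7, columns 238–408, about as predicted. The scene crop shows the gauge level with its tip at (362,279) and the dies at (440–507, 315–370). Next I'll go closer and below the head, then look with the wrist camera.

```bash
python3 - <<'E'
from h import *
mv([520.5,-0.9,80],101.3)
E
```

```text
shift [0.067  0.001  0.0985] turn [-0.0004  0.     -0.0005]
```

Emit:
carry_out --motion "0 0.03 0 0.05 0 0 0;0 0.067 0.001 0.0985 0 0 0;0 0.067 0.001 0.0985 0 0 0;0 0.067 0.001 0.0985 0 0 0;0 0.067 0.001 0.0985 0 0 0;0 0.067 0.001 0.0985 0 0 0"

```text
clock: 5.28
ee_pos: [521.6, -1.0, 81.9]
tcp_rot: [0.634, 0.773, 0.001, 0.001]
wrist_force: [-0.4, 0.4, -0.2]
gripper_width: 16.0
grasp_force: 25.0
```

```bash
python3 - <<'E'
from h import *
s=monitor.read_state(); print(s['ee_pos'],s['wrist_force'],s['wrist_torque'])
c=cap('wrist'); cv2.imwrite('pics/w4.png',cv2.resize(c['img'][:220,180:460],None,fx=2.7,fy=2.7,interpolation=cv2.INTER_CUBIC))
a=np.radians(101.34)
for p in ((-22,0,64),(0,22,64),(0,-22,64),(-22,0,80),(-40,0,172),(-65,60,24),(-65,-60,24),(-50,0,78)):
    w=[486+p[0]*np.cos(a)-p[1]*np.sin(a),171.8+p[0]*np.sin(a)+p[1]*np.cos(a),p[2]+2]; u=np.array(proj(c,w)); print(p,u.round(),((u-[180,0])*2.7).round())
E
```

```text
[521.57085881  -0.98791296  81.91995919] [-0.39858352  0.43339862 -0.23779292] [-0.09853495 -0.1176396  -0.07151727]
(-22, 0, 64) [317. -97.] [ 370. -261.]
(0, 22, 64) [ 265. -158.] [ 230. -427.]
(0, -22, 64) [ 369. -158.] [ 510. -427.]
(-22, 0, 80) [ 317. -120.] [ 370. -324.]
(-40, 0, 172) [ 317. -375.] [  370. -1012.]
(-65, 60, 24) [215.  29.] [95. 79.]
(-65, -60, 24) [419.  29.] [646.  78.]
(-50, 0, 78) [317. -37.] [ 371. -100.]
```

View pics/w4.png

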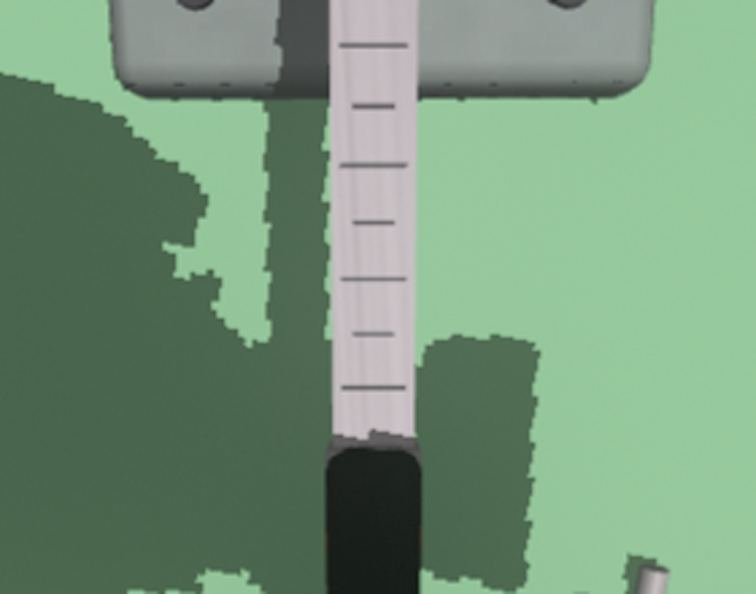

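The blade centre is at crop column 373 and the base mid at 382 (sides at 110 and 655), with the edge square to the blade. That means a lateral shift of about 2 mm. Descending to die height.

Emit:
carry_out --motion "0 0 0.004 0.015 0 0 0;0 0 0.004 0.03 0 0 0;0 0 0.004 0.03 0 0 0;0 0 0.004 0.03 0 0 0;0 0 0.004 0.03 0 0 0;0 0 0.004 0.03 0 0 0"

```text
clock: 5.83
ee_pos: [522.4, 0.2, 68.6]
tcp_rot: [0.634, 0.773, 0.0, 0.0]
wrist_force: [0.0, 0.3, -1.0]
gripper_width: 15.7
grasp_force: 25.0
```

```bash
cat >> h.py <<'E'
def st():
    s=monitor.read_state(); a=np.radians(101.34); X=np.array([np.cos(a),np.sin(a),0]); d=s['ee_pos']-[488.5,172.3,2]
    F=s['wrist_force']; R=R_.from_quat(s['tcp_rot']).as_matrix()
    print('t',s['clock'],'press x %.1f y %.1f z %.2f'%(d@X,d@[-X[1],X[0],0],s['ee_pos'][2]),'F along %.1f up %.1f'%(F@X,F[2]),'tau',s['wrist_torque'].round(2),'grip',s['grasp_force'],'tilt',R[:,2].round(4),'nose x',(d@X+125.5).round(1))
E
python3 - <<'E'
from h import *
st(); d=cap('scene')
cv2.imwrite('pics/s5.png',cv2.resize(d['img'][140:215,290:420],None,fx=6,fy=6,interpolation=cv2.INTER_CUBIC))
E
```

```text
t 5.8333 press x -175.4 y 0.6 z 68.59 F along 0.3 up -1.0 tau [-0.01 -0.1   0.03] grip 24.999572038650513 tilt [ 2.e-04 -0.e+00 -1.e+00] nose x -49.9
```

View pics/s5.png

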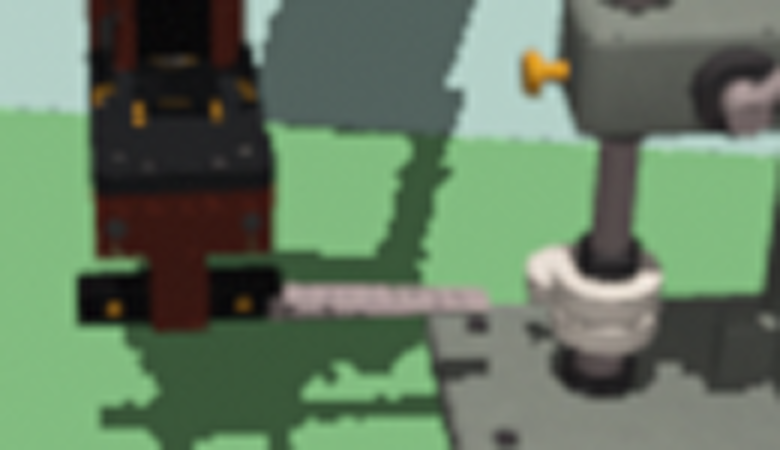

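The lump behind the ram at crop (545,275) is the spare die standing on the mat behind. The gauge is level and its tip (488,300) is in line with the gap. Approaching the rim.

Emit:
carry_out --motion "0 0.02 0.001 0.0005 0 0 0;0 0.04 0.0015 0.0005 0 0 0;0 0.055 0.0015 0.0005 0 0 0;0 0.06 0.0015 0.0005 0 0 0;0 0.0625 0.0015 0.0005 0 0 0;0 0.065 0.0015 0.0005 0 0 0;0 0.0675 0.0015 0.0005 0 0 0;0 0.07 0.0015 0.0005 0 0 0;0 0.0725 0.0015 0.0005 0 0 0;0 0.075 0.0015 0.0005 0 0 0;0 0.0775 0.0015 0.0005 0 0 0;0 0.0775 0.0015 0.0005 0 0 0"

```text
clock: 6.88
ee_pos: [516.8, 30.8, 68.2]
tcp_rot: [0.634, 0.773, 0.0, -0.0]
wrist_force: [0.2, 0.3, -1.0]
gripper_width: 15.8
grasp_force: 25.0
```

```bash
python3 -c "
from h import *
st()"
```

```text
t 6.8833 press x -144.3 y 0.1 z 68.23 F along 0.3 up -1.0 tau [-0.02 -0.11  0.  ] grip 24.99974638223648 tilt [-0.e+00  1.e-04 -1.e+00] nose x -18.8
```

Emit:
carry_out --motion "0 0.0025 0 0 0 0 0;0 0.005 0 0 0 0 0;0 0.0075 0 0 0 0 0;0 0.01 0 0 0 0 0;0 0.0125 0 0 0 0 0;0 0.015 0 0 0 0 0;0 0.0175 0 0 0 0 0;0 0.02 0 0 0 0 0;0 0.0225 0 0 0 0 0;0 0.025 0 0 0 0 0;0 0.025 0 0 0 0 0"

```text
clock: 7.8
ee_pos: [514.8, 40.8, 68.2]
tcp_rot: [0.634, 0.773, 0.0, -0.0]
wrist_force: [0.5, -0.3, -0.8]
gripper_width: 16.1
grasp_force: 25.0
```

```bash
python3 -c "
from h import *
st()"
```

```text
t 7.8 press x -134.2 y 0.0 z 68.22 F along -0.4 up -0.8 tau [-0.04 -0.15  0.03] grip 24.999654293060303 tilt [-0.e+00  1.e-04 -1.e+00] nose x -8.7
```

Emit:
carry_out --motion "0 0 0 0.0003 0 0 0;0 0 0 0.0006 0 0 0;0 0 0 0.0009 0 0 0;0 0 0 0.0009 0 0 0;0 0 0 0.0009 0 0 0"

```text
clock: 8.22
ee_pos: [514.9, 40.5, 67.9]
tcp_rot: [0.634, 0.773, -0.0, 0.0]
wrist_force: [-0.6, 0.5, -0.1]
gripper_width: 15.9
grasp_force: 25.0
```

```bash
python3 -c "
from h import *
st()"
```

```text
t 8.2167 press x -134.4 y 0.0 z 67.89 F along 0.6 up -0.1 tau [-0.02 -0.07  0.  ] grip 24.999645352363586 tilt [-0. -0. -1.] nose x -8.9
```

Emit:
carry_out --motion "0 0 0 0.0003 0 0 0;0 0 0 0.0006 0 0 0;0 0 0 0.0006 0 0 0;0 0 0 0.0006 0 0 0"

```text
clock: 8.55
ee_pos: [514.9, 40.5, 67.7]
tcp_rot: [0.634, 0.773, 0.0, 0.0]
wrist_force: [-0.2, 0.1, -0.4]
gripper_width: 15.7
grasp_force: 25.0
```

```bash
python3 -c "
from h import *
st()"
```

```text
t 8.55 press x -134.4 y -0.0 z 67.72 F along 0.1 up -0.4 tau [-0.05 -0.07  0.06] grip 24.999930560588837 tilt [ 1.e-04 -0.e+00 -1.e+00] nose x -8.9
```

Emit:
carry_out --motion "0 0 0 0.0003 0 0 0;0 0 0 0.0006 0 0 0;0 0 0 0.0008 0 0 0;0 0 0 0.0008 0 0 0;0 0 0 0.0008 0 0 0"

```text
clock: 8.97
ee_pos: [515.0, 40.5, 67.5]
tcp_rot: [0.634, 0.773, 0.0, 0.0]
wrist_force: [-0.1, -0.2, 0.8]
gripper_width: 15.9
grasp_force: 25.0
```

```bash
python3 -c "
from h import *
st()"
```

```text
t 8.9667 press x -134.4 y -0.0 z 67.45 F along -0.2 up 0.8 tau [-0.04 -0.06  0.03] grip 25.000407993793488 tilt [ 2.e-04 -1.e-04 -1.e+00] nose x -8.9
```

Emit:
carry_out --motion "0 0.0025 0 0 0 0 0;0 0.005 0 0 0 0 0;0 0.0075 0 0 0 0 0;0 0.01 0 0 0 0 0;0 0.0125 0 0 0 0 0;0 0.015 0 0 0 0 0;0 0.0175 0 0 0 0 0;0 0.0175 0 0 0 0 0"

```text
clock: 9.63
ee_pos: [513.5, 47.7, 67.4]
tcp_rot: [0.634, 0.773, 0.0, -0.0]
wrist_force: [0.3, -0.6, 0.9]
gripper_width: 15.3
grasp_force: 25.0
```

```bash
python3 -c "
from h import *
st()"
```

```text
t 9.6333 press x -127.1 y -0.0 z 67.37 F along -0.7 up 0.9 tau [ 0.01 -0.1   0.03] grip 24.999886751174927 tilt [ 1.e-04  2.e-04 -1.e+00] nose x -1.6
```

Emit:
carry_out --motion "0 0.0015 0 0 0 0 0;0 0.003 0 0 0 0 0;0 0.0045 0 0 0 0 0;0 0.006 0 0 0 0 0;0 0.0075 0 0 0 0 0;0 0.009 0 0 0 0 0;0 0.01 0 0 0 0 0"

```text
clock: 10.22
ee_pos: [513.0, 50.1, 67.5]
tcp_rot: [0.634, 0.773, -0.001, 0.001]
wrist_force: [1.8, -7.5, 2.4]
gripper_width: 15.9
grasp_force: 25.0
```

Emit:
carry_out --motion "0 0.0015 0 0 0 0 0;0 0.003 0 0 0 0 0;0 0.0045 0 0 0 0 0;0 0.006 0 0 0 0 0;0 0.0075 0 0 0 0 0"

```text
clock: 10.63
ee_pos: [512.9, 51.1, 67.8]
tcp_rot: [0.635, 0.773, -0.002, 0.003]
wrist_force: [3.8, -14.7, 2.3]
gripper_width: 15.9
grasp_force: 25.0
```

Drag went to 15 N, which is beyond snug, so I'm easing back.

Emit:
carry_out --motion "0 -0.0025 0 0 0 0 0;0 -0.005 0 0 0 0 0;0 -0.006 0 0 0 0 0;0 -0.006 0 0 0 0 0"

```text
clock: 10.97
ee_pos: [512.8, 51.1, 67.3]
tcp_rot: [0.634, 0.773, -0.0, 0.001]
wrist_force: [1.8, -5.5, 2.2]
gripper_width: 15.7
grasp_force: 25.0
```

```bash
python3 -c "
from h import *
st(); print(R_.from_quat(monitor.read_state()['tcp_rot']).as_matrix().round(4))"
```

```text
t 10.9667 press x -123.6 y -0.0 z 67.32 F along -5.8 up 2.2 tau [-0.89 -0.32  0.02] grip 25.00034272670746 tilt [ 4.0e-04 -1.4e-03 -1.0e+00] nose x 1.9
[[-1.950e-01  9.808e-01  4.000e-04]
 [ 9.808e-01  1.950e-01 -1.400e-03]
 [-1.500e-03  1.000e-04 -1.000e+00]]
```

Emit:
carry_out --motion "0 0 0 0 0 0 0;0 0 0 0 0 0 0;0 0 0 0 0 0 0;0 0 0 0 0 0 0;0 0 0 0 0 0 0;0 0 0 0 0 0 0"

```text
clock: 11.47
ee_pos: [512.9, 51.1, 67.4]
tcp_rot: [0.634, 0.773, -0.0, 0.001]
wrist_force: [0.7, -6.7, 2.2]
gripper_width: 15.5
grasp_force: 25.0
```

```bash
python3 - <<'E'
from h import *
st(); d=cap('scene')
cv2.imwrite('pics/s6.png',cv2.resize(d['img'][140:215,300:430],None,fx=6,fy=6,interpolation=cv2.INTER_CUBIC))
E
```

```text
t 11.4667 press x -123.6 y -0.0 z 67.39 F along -6.7 up 2.2 tau [-0.93 -0.29 -0.06] grip 25.000330209732056 tilt [ 6.0e-04 -1.6e-03 -1.0e+00] nose x 1.9
```

View pics/s6.png

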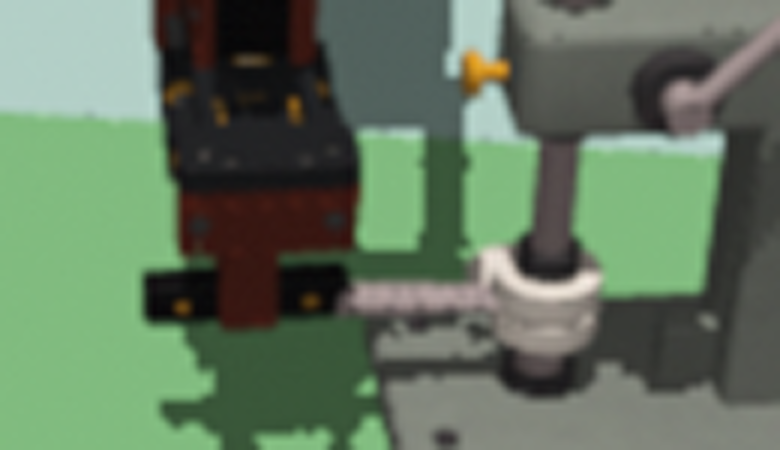

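The blade is level and seated between the dies at crop column ~497. About 61 mm shows outside, so it is ~24 mm in, implying a gap of about 3.7 mm. Drag is a steady 6–7 N.

```bash
python3 -c "
from h import *
st(); print(ticket.hand_in())"
```

```text
t 11.5167 press x -123.6 y -0.1 z 67.39 F along -5.8 up 2.0 tau [-0.89 -0.34  0.02] grip 25.000312328338623 tilt [ 6.0e-04 -1.6e-03 -1.0e+00] nose x 1.9
the job is handed in; nothing more can be done
None
```

I handed the job in with the gauge still held level and snug between the dies: about 24 mm past the front rim, drag about 6 N after a brief 15 N push that I eased back, gap roughly 3.7 mm; no verdict came back.

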